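# Turn the circuit board over in its assembly frame

### The job

Slacken the black knurled lock knob of the circuit-board frame, turn the frame half a turn over the top so that the board's solder side faces up and the frame lies level on its far stop, then tighten the lock knob firmly again. Touch only the frame and the knob, never the board or the parts on it, and leave the loose things on the bench where they are.

Things in the scene. Friction and masses are not known exactly. Their poses are not given: they have to be found in the camera images.
- stand: grey stand of the board frame, fixed to the bench, 320 mm wide (y), 150 mm deep (x); origin on the bench under its middle; x points away from the robot, y to the left along the frame's turning axis, z up. An upright at each end (y = +145 and -150 mm), at most 166 mm high, and on top of the right one (y = -150 mm) the lock knob, up to 207 mm.
- axis_mid (a point): middle of the frame's turning axis, 120 mm above the bench; the axis lies level along the stand's y. Axes as the stand. The frame turns about +y only: near rail up, over the top and down on the far side, half a turn from the near stop to the far stop; it is level on both. Slack, it stays where it is left and needs about 2 N on a rail; locked, over 10 N.
- board: green circuit board, 116 (x) by 190 (y) by 3 mm, held in the middle of the frame; origin at its centre, on the turning axis. Its z points out of the component side (parts up to 24 mm high), -z out of the bare solder side. At the start its component side is up and its near rail raised by 0 to 0.3 rad.
- near_rail (a point): middle of the frame's aluminium rail next to the robot at the start: a bar 16 mm wide, 14 mm thick, 240 mm long along y, centre line 67 mm from the turning axis (the frame is 150 mm wide overall; the board begins 58 mm from the axis). At the end it must be the far one. Axes as the board.
- far_rail (a point): middle of the opposite, identical rail, away from the robot at the start, 67 mm on the other side of the axis.
- knob_grip (a point): centre of the black knurled lock knob, round, 46 mm across, 22 mm high, axis vertical, 196 mm above the bench, over the right end of the turning axis; its underside is 19 mm above the housing, which is 80 by 30 mm. These axes do not turn with the knob. Clockwise from above tightens. It sinks only 4 mm a turn, so its height says little.
- lock_screw: the screw under the knob (origin at the knob's centre); it presses on the spindle. It is slack until it bites, then presses harder the further it is turned. At the start it is 1.1 to 1.8 rad past the bite; 1.5 rad past it is firm. It comes to a dead stop 2.1 rad past the bite; fingers that slip on the knob there do no harm. Unscrewed, it stops 6 rad before the bite.
- spindle: steel spindle of the frame, 56 mm drum in the right upright on which the lock screw presses; origin on the axis.
- reel: loose reel of solder wire, 62 mm across, 46 mm high, standing behind the stand; origin under its middle.
- cutters: loose side cutters with red handles, 120 mm long, lying in front of the stand; origin under the joint.
- multimeter: loose orange and black multimeter, 150 by 78 by 36 mm, left of the stand; origin under its middle.
- screwdriver: loose screwdriver with a green handle, on the right near the robot; origin at its middle.
- flux: loose bottle, 38 mm across, 85 mm high, on the right behind the stand; origin under its middle.

How it is judged:
On the way, in this order (a step that is already met when the one before it is completed fails the run):
1. the lock screw no longer presses on the spindle (contact force between lock_screw and spindle below 1 N), for 0.2 s.
2. the frame lies on its far stop, solder side up, within 4 degrees of level (angle between board's own z axis and vertical above 3.07 rad), for 0.2 s.
At the end, for the whole second after the job is handed in: The solder side is up and level within 4 degrees, the rail that was near now on the far side, the frame at rest, and the lock screw presses on the spindle with at least 35 N (at the knob's dead stop it is about 65 N) (angle between board's own z axis and vertical above 3.07 rad and angular speed of board below 0.05 rad/s and x of near_rail in the frame of stand above 0.06 m and contact force between lock_screw and spindle above 35 N); the robot touches nothing.
It fails at once if the fingers or the arm press on the board or its parts (contact force between any of the fingers, the arm and board above 3 N).
It fails at once if a loose thing is moved more than 20 mm (distance of any of reel, cutters, multimeter, screwdriver, flux from where it was at the start of the episode above 0.02 m).
It also fails if it takes over 72 s, if anything falls off the work surface, if the arm or the gripper's body presses on something with over 40 N, if the wrist force passes 120 N, or if a joint passes its speed limit or range.

### The arm

A 6-joint arm with a two-finger parallel gripper is mounted at the origin on the work surface. World frame = base frame: x ahead of the robot, y to its left, z up, the work surface at z = 0. Lengths are in m, angles in rad, forces in N, time in s.
With the tool pointing down it reaches from about 0.225 to 0.875 m from the base axis. Payload 3.4 kg.
Tool frame: the origin (TCP) lies on the mounting face of the last link; the fingertips stand 173 mm ahead of it and the grasp point (between the pads) lies 155 mm ahead of it; x points along the fingers, y is the direction in which the jaws open and shut, and the axes are right-handed (so a half turn about x gives the same grasp; the last joint's range is limited). The gripper opens to 85 mm and grips with 20 to 120 N. Pads are 22 mm wide; open, the fingers measure 114 mm over their backs; the gripper's body (76 mm by 85 mm) begins 54 mm behind the grasp point. The pads swing forward as they close: fully open they stand 13 mm farther back than shut.
Start: joints at [-1.251, 0.276, 1.505, -0, 1.361, -0.121], TCP at [0.245, -0.52, 0.405] pointing down, gripper open.
Joint ranges: [-2.89, 2.89], [-0.75, 2.08], [0.22, 2.7], [-1.18, 4.32], [0.11, 2.71], [-2.7, 2.7]. Speed limits (rad/s): [2.57, 2.57, 3.14, 3.14, 3.14, 3.14].

### API

Orientations are given as a unit quaternion [w, x, y, z].
In Python, from rig import manip gives the robot as it stands.
- The arm moves only by the tool arm_command, never from a script. Its argument "targets" is a list of rows, each an object with "dp": the shift along the tool's x, y, z in m, a list of three; "turn": the turn, a rotation vector about the tool's x, y, z in degrees, a list of three; "grip": the opening, from -1 (shut) to 1 (fully open). In form: [{"dp": [tx, ty, tz], "turn": [wx, wy, wz], "grip": grip}, ...]. A call has 1 to 8 rows; each row shifts and turns the commanded pose from where the row before left it, along the tool's axes as they then stand; what a row does not reach is not made up. A row lasts 1/10 s, in which the tool goes at most 50 mm and 8.59 degrees, less where a joint would pass 70% of its speed; a pose out of reach is approached as far as the arm can. A call with a gripper value outside its range is refused whole. The fingers move at their own pace and stop on an object; "grip_force" is the grip in N (left out, the last holds). Time passes only in rows, so rows that do not move let the fingers close. It gives the time, the measured TCP pose, the force and the opening at its end, in the units of the state.
- manip.get_state(): the state, without advancing time (a new reading comes with each control period).
- manip.get_image(name): name is "scene" or "side" or "wrist"; returns the picture (480x640x3 uint8, red, green, blue); there is no depth.
- manip.calibration(name): a dict with "fx", "fy", "cx", "cy" (pixels), "R" (3x3) and "t" (3): a world point X has camera coordinates R X + t. Camera axes: x right, y down, z forward; pixel columns grow to the right and rows downward; lengths in m; the calibration is good to about 2 mm. A picture is of the moment at which its call begins: read the wrist's pose just before it. calibration takes no time and is no camera call; for the wrist camera it gives the pose at the moment of the call.
- manip.sign_off(): hands the job in, once; it reports no verdict.
The state is a dict: "clock": time; "qpos": joint angles; "qd": joint speeds; "effort": joint torques, N m; "position": TCP position; "ee_rot": TCP orientation; "contact_force": force on the tool from outside, world axes, zero at the start; "moment": the same for the moment, N m; "width": finger opening in m.
Only numpy, scipy, OpenCV 4.12 (cv2) and the standard library are available. Lean on these libraries where they do the work, as an engineer would, in place of code of your own. Each camera call takes 0.05 s, during which the arm holds its last target.

## Working session

There is one attempt and no reset: what is moved stays moved. The work goes in short steps, Python scripts to look and compute and a tool call to move; the robot and the scene stay as the last step left them, time stands still between calls to the robot, and variables do not carry over. Pictures are saved under pics/ and viewed, and the job is handed in when it is done.

Besides the shell and the picture viewer there is one more tool, called after ">>>" by a JSON object that holds its "method" and its "body", one argument or row to a line. arm_command: Moves the arm, as the interface text tells. Its arguments: {"type":"object","properties":{"targets":{"type":"array"},"grip_force":{"type":"number"}},"required":["targets"]}

```bash
ls; mkdir -p pics; python3 - <<'E'
from rig import manip
import cv2
print(manip.get_state())
for n in ["scene","side","wrist"]:
    c=manip.calibration(n); print(n,c)
    cv2.imwrite(f"pics/{n}0.png",cv2.cvtColor(manip.get_image(n),cv2.COLOR_RGB2BGR))
E
```

```text
pics
{'clock': 0.0, 'qpos': array([-1.25101677e+00,  2.76624495e-01,  1.50610379e+00,  1.49318829e-06,
        1.36072248e+00, -1.21020185e-01]), 'qd': array([ 0.00136055, -0.00082358, -0.00062723,  0.00111574, -0.00098263,
       -0.00126902]), 'effort': array([ 2.14439247e-04, -4.16774261e+01, -2.45807827e+01, -3.06604834e-04,
        1.11943006e-02, -4.72912717e-06]), 'position': array([ 0.24525293, -0.5198527 ,  0.40383429]), 'ee_rot': array([-0.15393364, -0.68993701, -0.15524114,  0.69006634]), 'contact_force': array([1.07219782, 0.30479275, 1.0044467 ]), 'moment': array([0.04453093, 0.00837979, 0.00772602]), 'width': 0.08544465771606463}
scene {'fx': 548.9054478793887, 'fy': 548.9054478793887, 'cx': 320.71675485986765, 'cy': 236.61271242457371, 'R': array([[-0.76953784,  0.63855799,  0.00742946],
       [ 0.54112293,  0.65820673, -0.5234022 ],
       [-0.33911278, -0.39875755, -0.85205336]]), 't': array([ 0.40834855, -0.24370979,  1.45413684])}
side {'fx': 454.5420885032623, 'fy': 454.5420885032623, 'cx': 326.4007597190095, 'cy': 241.74479361108718, 'R': array([[-0.69603292, -0.71765814,  0.0224717 ],
       [-0.4159712 ,  0.37753162, -0.82730758],
       [ 0.58524024, -0.58518089, -0.56129956]]), 't': array([0.38193474, 0.32552565, 0.68750951])}
wrist {'fx': 401.750294748066, 'fy': 401.750294748066, 'cx': 320.6221007454936, 'cy': 234.46322850309312, 'R': array([[ 0.4270215 , -0.90424057, -0.00127596],
       [-0.85400485, -0.403761  ,  0.32810482],
       [-0.29720088, -0.13901813, -0.94464046]]), 't': array([-0.57404445, -0.04197542,  0.37982825])}
```

View pics/scene0.png

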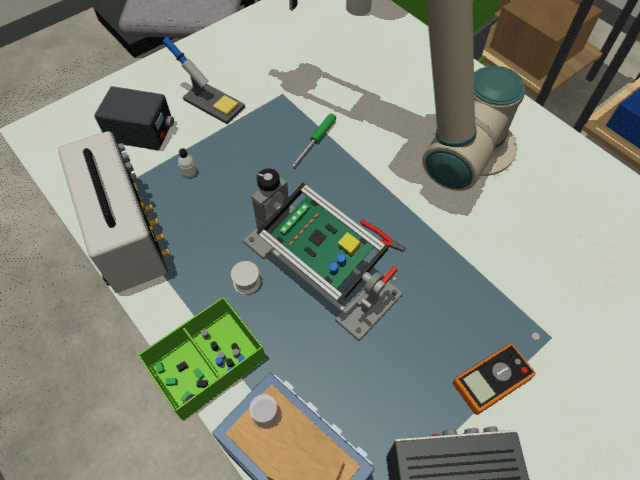

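View pics/side0.png

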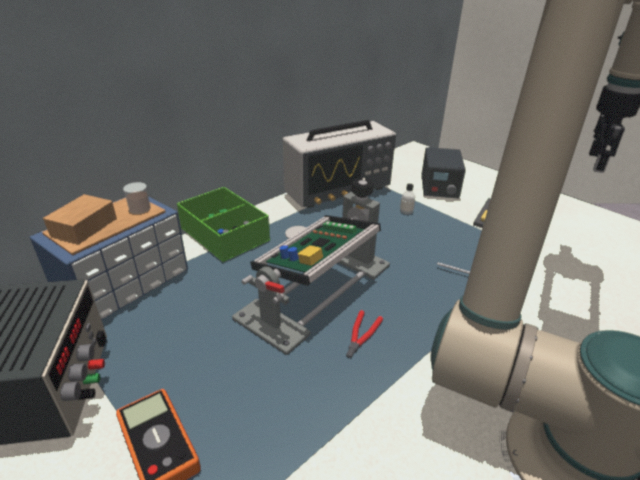

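View pics/wrist0.png

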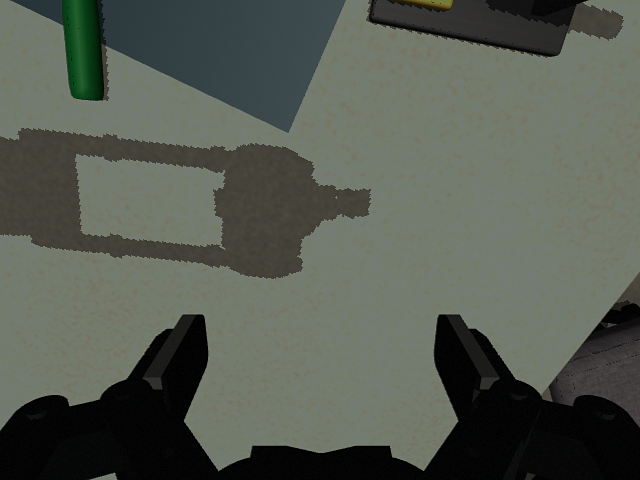

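```bash
cat > h.py <<'E'
import numpy as np, cv2
from scipy.spatial.transform import Rotation as R
def ray(c,u,v):
    d=np.array([(u-c['cx'])/c['fx'],(v-c['cy'])/c['fy'],1.])
    Rm=np.array(c['R']);t=np.array(c['t'])
    return -Rm.T@t, Rm.T@d
def onz(c,u,v,z):
    o,d=ray(c,u,v); return o+d*(z-o[2])/d[2]
def proj(c,X):
    p=np.array(c['R'])@np.array(X)+np.array(c['t']); return np.array([p[0]/p[2]*c['fx']+c['cx'],p[1]/p[2]*c['fy']+c['cy']])
def Rt(s):
    w,x,y,z=s['ee_rot']; return R.from_quat([x,y,z,w]).as_matrix()
E
python3 - <<'E'
import cv2
a=cv2.imread('pics/scene0.png')[150:350,230:420]; cv2.imwrite('pics/scene0c.png',cv2.resize(a,None,fx=3,fy=3,interpolation=cv2.INTER_CUBIC))
a=cv2.imread('pics/side0.png')[165:365,220:410]; cv2.imwrite('pics/side0c.png',cv2.resize(a,None,fx=3,fy=3,interpolation=cv2.INTER_CUBIC))
E
```

```text
(no output)
```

View pics/scene0c.png

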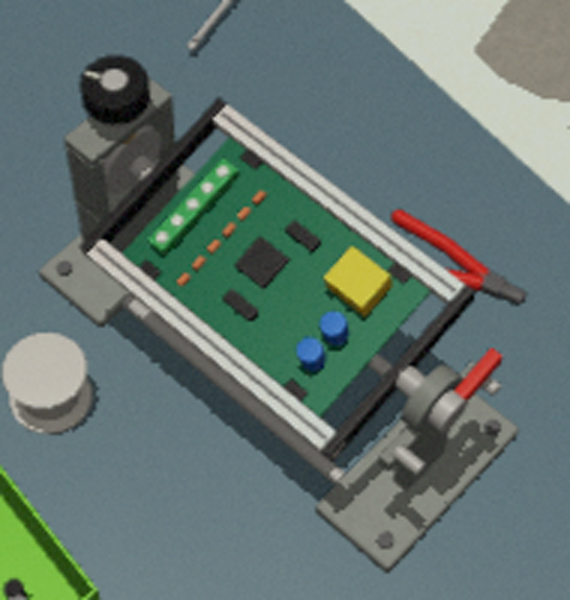

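View pics/side0c.png

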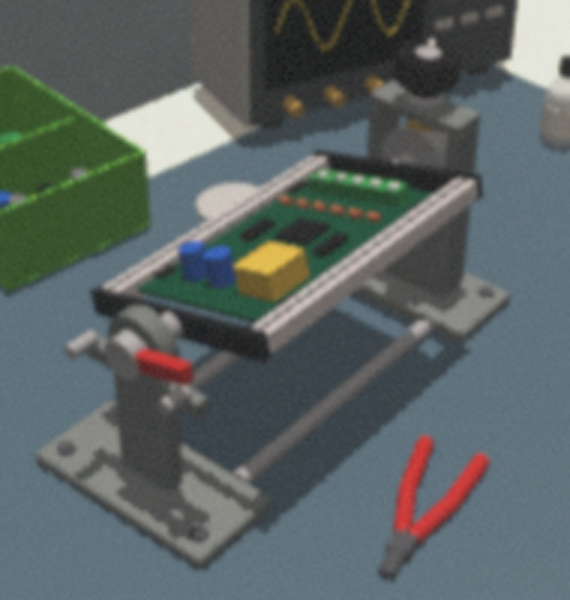

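```bash
python3 - <<'E'
from h import *
from rig import manip
c=manip.calibration('scene');s=manip.calibration('side')
k=onz(c,268,180,.196); print('knob',k)
print('side knob z.196',onz(s,362.3,187.7,.196))
o1,d1=ray(c,268,180);o2,d2=ray(s,362.3,187.7)
A=np.c_[d1,-d2];x=np.linalg.lstsq(A,o2-o1,rcond=None)[0];print(o1+d1*x[0],o2+d2*x[1])
def tri(p,q):
    p=np.array(p)/3+[230,150];q=np.array(q)/3+[220,165]
    o1,d1=ray(c,*p);o2,d2=ray(s,*q)
    x=np.linalg.lstsq(np.c_[d1,-d2],o2-o1,rcond=None)[0];a,b=o1+d1*x[0],o2+d2*x[1]
    print(np.round((a+b)/2,4),np.linalg.norm(a-b).round(4))
# ends of rails (top centre)
tri((226,112),(468,186)) # near right
tri((462,288),(265,330)) # near left
tri((95,247),(318,160)) # far right
tri((330,442),(110,292)) # far left
for u,v,z in [(40,272,.005),(103,320,.005),(515,432,.005),(388,568,.005),(320,508,.005)]:
    print(onz(c,u/3+230,v/3+150,z).round(4))
E
```

```text
knob [ 0.57255241 -0.12356784  0.196     ]
side knob z.196 [ 0.56537679 -0.1175445   0.196     ]
[ 0.57098752 -0.12614158  0.1921061 ] [ 0.57159943 -0.12491588  0.19105005]
[ 0.4985 -0.093   0.1383] 0.0012
[0.4694 0.1268 0.1435] 0.0012
[ 0.6321 -0.0774  0.1061] 0.0022
[0.6017 0.1444 0.1072] 0.002
[ 0.6474 -0.1436  0.005 ]
[ 0.6351 -0.0777  0.005 ]
[0.4567 0.1923 0.005 ]
[0.5999 0.2115 0.005 ]
[0.6074 0.1464 0.005 ]
```

```bash
python3 - <<'E'
from h import *
from rig import manip
s=manip.get_state(); M=Rt(s); print(M.round(3))
g=np.array([.572,-.1245,.44]); d=M.T@(g-s['position']); print(d, d/13)
E
```

```text
[[-0.     0.427 -0.904]
 [ 0.001 -0.904 -0.427]
 [-1.    -0.001 -0.   ]]
[-0.03558282 -0.21825414 -0.464196  ] [-0.00273714 -0.01678878 -0.03570738]
```

>>> {"method": "arm_command", "body": {
  "targets": [
    {"dp": [-0.005, -0.014, -0.029], "turn": [0, 0, 0], "grip": 1},
    {"dp": [-0.005, -0.027, -0.058], "turn": [0, 0, 0], "grip": 1},
    {"dp": [-0.005, -0.027, -0.058], "turn": [0, 0, 0], "grip": 1},
    {"dp": [-0.005, -0.027, -0.058], "turn": [0, 0, 0], "grip": 1},
    {"dp": [-0.005, -0.027, -0.058], "turn": [0, 0, 0], "grip": 1},
    {"dp": [-0.005, -0.027, -0.058], "turn": [0, 0, 0], "grip": 1},
    {"dp": [-0.005, -0.027, -0.058], "turn": [0, 0, 0], "grip": 1},
    {"dp": [0, -0.027, -0.058], "turn": [0, 0, 0], "grip": 1}
  ],
  "grip_force": 100
}}

```text
clock: 0.95
position: [0.4899, -0.225, 0.4336]
ee_rot: [0.155, 0.69, 0.154, -0.69]
contact_force: [0.7, -1.0, 0.8]
width: 0.0856
```

```bash
python3 - <<'E'
from h import *
from rig import manip
s=manip.get_state(); M=Rt(s); print(s['clock'],s['position'],s['qpos'])
g=np.array([.572,-.1245,.44]); d=M.T@(g-s['position']); print(d)
E
```

```text
0.95 [ 0.48993646 -0.22499898  0.43357166] [-5.59532710e-01  2.06124315e-01  1.52906128e+00 -1.79727245e-04
  1.40519202e+00  5.70598747e-01]
[-0.00643146 -0.05588403 -0.1170957 ]
```

>>> {"method": "arm_command", "body": {
  "targets": [
    {"dp": [-0.002, -0.019, -0.039], "turn": [0, 0, 0], "grip": 1},
    {"dp": [-0.002, -0.019, -0.039], "turn": [0, 0, 0], "grip": 1},
    {"dp": [-0.002, -0.018, -0.039], "turn": [0, 0, 0], "grip": 1},
    {"dp": [0, 0, 0], "turn": [8, 0, 0], "grip": 1},
    {"dp": [0, 0, 0], "turn": [8, 0, 0], "grip": 1},
    {"dp": [0, 0, 0], "turn": [8, 0, 0], "grip": 1},
    {"dp": [0, 0, 0], "turn": [8, 0, 0], "grip": 1},
    {"dp": [0, 0, 0], "turn": [0, 0, 0], "grip": 1}
  ]
}}

```text
clock: 1.75
position: [0.5709, -0.126, 0.4387]
ee_rot: [0.041, -0.706, 0.041, 0.706]
contact_force: [0.1, -0.2, 0.5]
width: 0.0857
```

```bash
python3 - <<'E'
from h import *
from rig import manip
s=manip.get_state(); M=Rt(s); print(s['clock'],s['position'],s['qpos'])
c=manip.calibration('wrist')
im=cv2.cvtColor(manip.get_image('wrist'),cv2.COLOR_RGB2BGR)
print(proj(c,[.572,-.1245,.207]))
cv2.imwrite('pics/w1.png',im)
E
```

```text
1.75 [ 0.57085155 -0.12603736  0.43865784] [-3.36258075e-01  2.74284371e-01  1.42339973e+00 -1.17423095e-04
  1.44475636e+00  1.35174110e+00]
[318.28288601 259.94986221]
```

View pics/w1.png

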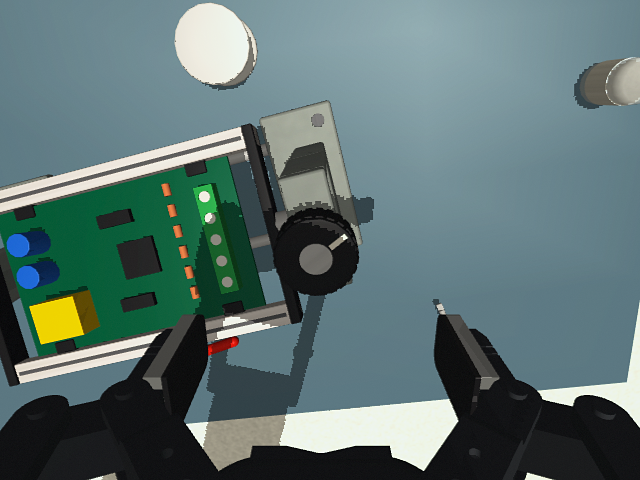

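```bash
python3 - <<'E'
from h import *
from rig import manip
s=manip.get_state(); M=Rt(s)
c=manip.calibration('wrist')
k=onz(c,316,257,.207);print(k)
print(M.T@(np.array([k[0],k[1],.197+.155])-s['position']), M.round(3))
E
```

```text
[ 0.5738224  -0.12355481  0.207     ]
[ 0.08672539 -0.00288748 -0.00273318] [[-0.001 -0.115 -0.993]
 [ 0.    -0.993  0.115]
 [-1.    -0.     0.001]]
```

>>> {"method": "arm_command", "body": {
  "targets": [
    {"dp": [0.03, -0.003, -0.003], "turn": [0, 0, 0], "grip": 1},
    {"dp": [0.03, 0, 0], "turn": [0, 0, 0], "grip": 1},
    {"dp": [0.03, 0, 0], "turn": [0, 0, 0], "grip": 1},
    {"dp": [0, 0, 0], "turn": [0, 0, 0], "grip": 0},
    {"dp": [0, 0, 0], "turn": [0, 0, 0], "grip": -1},
    {"dp": [0, 0, 0], "turn": [0, 0, 0], "grip": -1},
    {"dp": [0, 0, 0], "turn": [0, 0, 0], "grip": -1},
    {"dp": [0, 0, 0], "turn": [0, 0, 0], "grip": -1}
  ],
  "grip_force": 100
}}

```text
clock: 2.6
position: [0.5747, -0.1236, 0.3514]
ee_rot: [-0.041, 0.707, -0.042, -0.704]
contact_force: [-0.4, 1.3, 7.1]
width: 0.0435
```

```bash
python3 - <<'E'
from h import *
from rig import manip
s=manip.get_state(); print(s)
im=cv2.cvtColor(manip.get_image('wrist'),cv2.COLOR_RGB2BGR)
cv2.imwrite('pics/w2.png',im)
E
```

```text
{'clock': 2.6, 'qpos': array([-3.30271554e-01,  3.27549511e-01,  1.56515556e+00,  3.33890507e-04,
        1.24472915e+00,  1.35768957e+00]), 'qd': array([ 0.00070735, -0.00023241,  0.00076995, -0.00029869, -0.00145615,
        0.00305624]), 'effort': array([ -0.50027752, -39.90559459, -21.56438112,  -0.2657545 ,
        -0.33453771,   0.04029624]), 'position': array([ 0.57472155, -0.12360185,  0.35139861]), 'ee_rot': array([-0.041151  ,  0.70733636, -0.0417245 , -0.7044437 ]), 'contact_force': array([-0.41024013,  1.31079568,  7.08386436]), 'moment': array([0.23788076, 0.12050342, 0.08937726]), 'width': 0.043526678294490265}
```

View pics/w2.png

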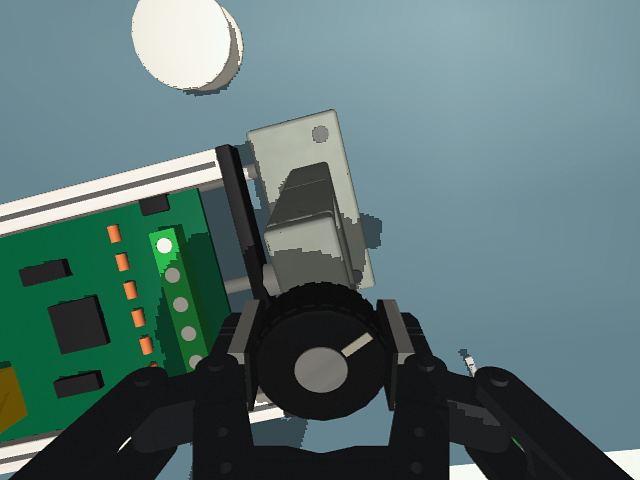

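>>> {"method": "arm_command", "body": {
  "targets": [
    {"dp": [0, 0, 0], "turn": [-4, 0, 0], "grip": -1},
    {"dp": [-0.0001, 0, 0], "turn": [-8, 0, 0], "grip": -1},
    {"dp": [-0.0001, 0, 0], "turn": [-8, 0, 0], "grip": -1},
    {"dp": [-0.0001, 0, 0], "turn": [-8, 0, 0], "grip": -1},
    {"dp": [-0.0001, 0, 0], "turn": [-8, 0, 0], "grip": -1},
    {"dp": [-0.0001, 0, 0], "turn": [-8, 0, 0], "grip": -1},
    {"dp": [-0.0001, 0, 0], "turn": [-8, 0, 0], "grip": -1},
    {"dp": [-0.0001, 0, 0], "turn": [-8, 0, 0], "grip": -1}
  ]
}}

```text
clock: 3.45
position: [0.5738, -0.1214, 0.3518]
ee_rot: [0.317, 0.632, 0.32, -0.63]
contact_force: [-3.4, 8.8, 8.6]
width: 0.0435
```

```bash
python3 - <<'E'
from h import *
from rig import manip
s=manip.get_state(); print(s['qpos'],s['moment'],s['contact_force'])
im=cv2.cvtColor(manip.get_image('wrist'),cv2.COLOR_RGB2BGR)
cv2.imwrite('pics/w3.png',im)
E
```

```text
[-0.32880711  0.32648294  1.56575906  0.00553402  1.25007126  0.30535327] [ 1.15708123  0.49282953 -0.06695239] [-3.368379    8.77935573  8.64175254]
```

View pics/w3.png

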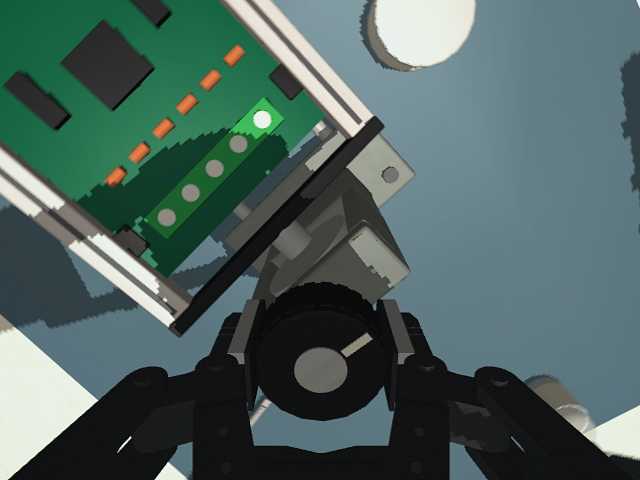

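>>> {"method": "arm_command", "body": {
  "targets": [
    {"dp": [-0.0001, 0, 0], "turn": [-8, 0, 0], "grip": -1},
    {"dp": [-0.0001, 0, 0], "turn": [-8, 0, 0], "grip": -1},
    {"dp": [-0.0001, 0, 0], "turn": [-8, 0, 0], "grip": -1},
    {"dp": [-0.0001, 0, 0], "turn": [-8, 0, 0], "grip": -1},
    {"dp": [-0.0001, 0, 0], "turn": [-8, 0, 0], "grip": -1},
    {"dp": [-0.0001, 0, 0], "turn": [-8, 0, 0], "grip": -1},
    {"dp": [-0.0001, 0, 0], "turn": [-8, 0, 0], "grip": -1},
    {"dp": [-0.0001, 0, 0], "turn": [-8, 0, 0], "grip": -1}
  ]
}}

```text
clock: 4.3
position: [0.5714, -0.1211, 0.3524]
ee_rot: [0.602, 0.367, 0.608, -0.366]
contact_force: [-11.0, 8.2, 12.6]
width: 0.0436
```

>>> {"method": "arm_command", "body": {
  "targets": [
    {"dp": [-0.0001, 0, 0], "turn": [-8, 0, 0], "grip": -1},
    {"dp": [-0.0001, 0, 0], "turn": [-8, 0, 0], "grip": -1},
    {"dp": [0, 0, 0], "turn": [0, 0, 0], "grip": -1}
  ]
}}

```text
clock: 4.6
position: [0.5708, -0.1215, 0.3526]
ee_rot: [0.646, 0.28, 0.653, -0.279]
contact_force: [-11.7, 5.8, 11.8]
width: 0.0435
```

```bash
python3 - <<'E'
from h import *
from rig import manip
s=manip.get_state(); print(s['qpos'],s['moment'],s['contact_force'])
im=cv2.cvtColor(manip.get_image('wrist'),cv2.COLOR_RGB2BGR)
cv2.imwrite('pics/w4.png',im)
E
```

```text
[-0.32950038  0.32430994  1.56702096  0.00164554  1.25979115 -1.08781478] [1.04680478 1.70369569 0.0367764 ] [-11.73284809   5.77061164  11.80768683]
```

View pics/w4.png

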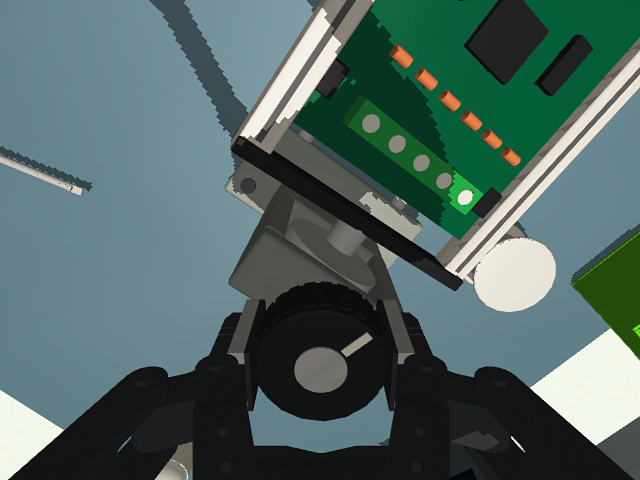

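>>> {"method": "arm_command", "body": {
  "targets": [
    {"dp": [0, 0, 0], "turn": [0, 0, 0], "grip": 1},
    {"dp": [0, 0, 0], "turn": [0, 0, 0], "grip": 1},
    {"dp": [0, 0, 0], "turn": [0, 0, 0], "grip": 1},
    {"dp": [-0.03, 0, 0], "turn": [0, 0, 0], "grip": 1},
    {"dp": [-0.04, 0, 0], "turn": [0, 0, 0], "grip": 1},
    {"dp": [-0.02, 0, 0], "turn": [0, 0, 0], "grip": 1}
  ]
}}

```text
clock: 5.25
position: [0.5751, -0.124, 0.4441]
ee_rot: [0.651, 0.281, 0.647, -0.28]
contact_force: [0.6, 0.2, 0.0]
width: 0.0854
```

```bash
cat >> h.py <<'E'
def pose(A,yaw,xs,ys,z,alpha,sgn):
    """tip at stand coords; returns TCP pos, Rot"""
    X=np.array([np.cos(yaw),np.sin(yaw),0]);Y=np.array([-np.sin(yaw),np.cos(yaw),0]);Z=np.array([0,0,1.])
    d=np.cos(alpha)*X-np.sin(alpha)*Z; y=sgn*Y; z_=np.cross(d,y)
    tip=np.array([A[0],A[1],0])+xs*X+ys*Y+z*Z
    return tip-.173*d, np.c_[d,y,z_]
E
python3 - <<'E'
from h import *
from rig import manip
s=manip.get_state(); M=Rt(s);c=manip.calibration('wrist')
print(s['position'],s['qpos'],s['contact_force']); print('cam in tool',M.T@(-c['R'].T@c['t']-s['position']), M.T@np.array(c['R'])[2])
A=(.552,.025)
for sg in(1,-1):
    p,Q=pose(A,.132,-.115,.1,.108,np.pi/4,sg)
    print(p, np.degrees(R.from_matrix(M.T@Q).as_rotvec()), M.T@(p-s['position']))
    Q0=pose(A,.132,-.115,.1,.108,np.pi/2,sg)[1]
    print(np.degrees(R.from_matrix(M.T@Q0).as_rotvec()))
E
```

```text
[ 0.57505317 -0.12400892  0.44407384] [-3.30562403e-01  2.75844518e-01  1.40801446e+00 -2.48591584e-04
  1.45214400e+00 -1.08534441e+00] [0.55823045 0.24725219 0.0026325 ]
cam in tool [ 0.03211257  0.00072117 -0.08457051] [ 9.44899927e-01 -8.83841072e-04  3.27358133e-01]
[0.30357344 0.09289347 0.23032947] [-51.3863827  -41.17980638  21.29700206] [ 0.2118833  -0.04964388 -0.34507318]
[-5.43154270e+01  3.32725182e-01  1.08846004e-02]
[0.30357344 0.09289347 0.23032947] [118.11528402  25.07795988  48.49065279] [ 0.2118833  -0.04964388 -0.34507318]
[ 1.25684036e+02  1.29207012e-02 -3.94965592e-01]
```

>>> {"method": "arm_command", "body": {
  "targets": [
    {"dp": [0, 0, 0], "turn": [-8, 0, 0], "grip": -1},
    {"dp": [0, 0, 0], "turn": [-8, 0, 0], "grip": -1},
    {"dp": [0, 0, 0], "turn": [-8, 0, 0], "grip": -1},
    {"dp": [0, 0, 0], "turn": [-8, 0, 0], "grip": -1},
    {"dp": [0, 0, 0], "turn": [-8, 0, 0], "grip": -1},
    {"dp": [0, 0, 0], "turn": [-8, 0, 0], "grip": -1},
    {"dp": [0, 0, 0], "turn": [-6.3, 0, 0], "grip": -1}
  ],
  "grip_force": 40
}}

```text
clock: 5.95
position: [0.5746, -0.1239, 0.4407]
ee_rot: [0.706, -0.049, 0.705, 0.048]
contact_force: [-0.8, 0.2, -0.6]
width: 0.0004
```

>>> {"method": "arm_command", "body": {
  "targets": [
    {"dp": [0, 0.0315, -0.03], "turn": [0, 0, 0], "grip": -1},
    {"dp": [0, 0.0315, -0.03], "turn": [0, 0, 0], "grip": -1},
    {"dp": [0, 0.0315, -0.03], "turn": [0, 0, 0], "grip": -1},
    {"dp": [0, 0.0315, -0.03], "turn": [0, 0, 0], "grip": -1},
    {"dp": [0, 0.0315, -0.03], "turn": [0, 0, 0], "grip": -1},
    {"dp": [0, 0.0315, -0.03], "turn": [0, 0, 0], "grip": -1},
    {"dp": [0, 0.0315, -0.03], "turn": [0, 0, 0], "grip": -1},
    {"dp": [0, 0.0315, -0.03], "turn": [0, 0, 0], "grip": -1}
  ]
}}

```text
clock: 6.75
position: [0.302, 0.0953, 0.441]
ee_rot: [0.706, -0.046, 0.705, 0.046]
contact_force: [0.3, 1.5, 0.6]
width: 0.0001
```

```bash
python3 - <<'E'
from h import *
from rig import manip
s=manip.get_state(); M=Rt(s)
print(s['position'],s['qpos'],s['contact_force'],s['width'])
A=(.552,.025)
p,Q=pose(A,.132,-.115,.1,.108,np.pi/4,1)
print(p, np.degrees(R.from_matrix(M.T@Q).as_rotvec()), M.T@(p-s['position']), p-s['position'])
E
```

```text
[0.30203883 0.09531909 0.44097049] [ 8.46705973e-02 -1.55193283e-01  1.88634516e+00  1.82134311e-04
  1.40888255e+00 -1.61682638e+00] [0.30092241 1.46556754 0.58024868] 0.00011046455265226155
[0.30357344 0.09289347 0.23032947] [-7.45646712e-02 -4.49103300e+01  2.40853697e-02] [ 0.21064236 -0.00262763  0.00087584] [ 0.00153461 -0.00242562 -0.21064102]
```

>>> {"method": "arm_command", "body": {
  "targets": [
    {"dp": [0, 0, 0], "turn": [0, -7.5, 0], "grip": -1},
    {"dp": [0, 0, 0], "turn": [0, -7.5, 0], "grip": -1},
    {"dp": [0, 0, 0], "turn": [0, -7.5, 0], "grip": -1},
    {"dp": [0, 0, 0], "turn": [0, -7.5, 0], "grip": -1},
    {"dp": [0, 0, 0], "turn": [0, -7.5, 0], "grip": -1},
    {"dp": [0, 0, 0], "turn": [0, -7.5, 0], "grip": -1}
  ]
}}

```text
clock: 7.35
position: [0.3031, 0.0946, 0.4415]
ee_rot: [0.923, -0.025, 0.379, 0.061]
contact_force: [0.6, 0.4, -0.9]
width: 0.0003
```

```bash
python3 - <<'E'
from h import *
from rig import manip
s=manip.get_state(); M=Rt(s)
print(s['position'],s['qpos'],s['contact_force'],s['width'])
A=(.552,.025)
p,Q=pose(A,.132,-.115,.1,.108,np.pi/4,1)
print(p, np.degrees(R.from_matrix(M.T@Q).as_rotvec()), M.T@(p-s['position']), p-s['position'])
E
```

```text
[0.30308943 0.09460697 0.44148063] [ 0.04383395 -0.36927716  2.15385893  0.11506843  0.56970918 -1.73012803] [ 0.62512512  0.3786839  -0.87870295] 0.00033719665510206217
[0.30357344 0.09289347 0.23032947] [0.01806582 0.39026892 0.04349783] [ 0.14846826 -0.00160201 -0.1501419 ] [ 0.00048401 -0.0017135  -0.21115116]
```

>>> {"method": "arm_command", "body": {
  "targets": [
    {"dp": [0.02, 0, -0.02], "turn": [0, 0, 0], "grip": -1},
    {"dp": [0.026, 0, -0.026], "turn": [0, 0, 0], "grip": -1},
    {"dp": [0.026, 0, -0.026], "turn": [0, 0, 0], "grip": -1},
    {"dp": [0.026, 0, -0.026], "turn": [0, 0, 0], "grip": -1},
    {"dp": [0.026, 0, -0.026], "turn": [0, 0, 0], "grip": -1},
    {"dp": [0.024, 0, -0.024], "turn": [0, 0, 0], "grip": -1},
    {"dp": [0, 0, 0], "turn": [0, 0, 0], "grip": -1}
  ]
}}

```text
clock: 8.05
position: [0.3044, 0.0981, 0.2979]
ee_rot: [0.919, -0.019, 0.387, 0.073]
contact_force: [-0.5, 0.0, 0.2]
width: 0.0001
```

```bash
python3 - <<'E'
from h import *
from rig import manip
s=manip.get_state(); M=Rt(s)
print(s['position'],s['qpos'],s['contact_force'],s['width'])
A=(.552,.025)
p,Q=pose(A,.132,-.077,.1,.108,np.pi/4,1)
print(p, np.degrees(R.from_matrix(M.T@Q).as_rotvec()), M.T@(p-s['position']), p-s['position'])
sd=cv2.cvtColor(manip.get_image('side'),cv2.COLOR_RGB2BGR)
w=cv2.cvtColor(manip.get_image('wrist'),cv2.COLOR_RGB2BGR)
cv2.imwrite('pics/s5.png',cv2.resize(sd[140:380,200:520],None,fx=2.5,fy=2.5)); cv2.imwrite('pics/w5.png',w)
E
```

```text
[0.30441474 0.09813713 0.29785063] [ 0.03340466 -0.1602791   2.45519022  0.91276281  0.12276646 -2.5491829 ] [-0.50923492  0.03724724  0.24939331] 0.00014135779922529065
[0.34124286 0.09789492 0.23032947] [-0.08671093 -0.55162861 -1.61097157] [ 0.07357232 -0.00718827 -0.02123484] [ 0.03682812 -0.00024222 -0.06752116]
```

View pics/s5.png

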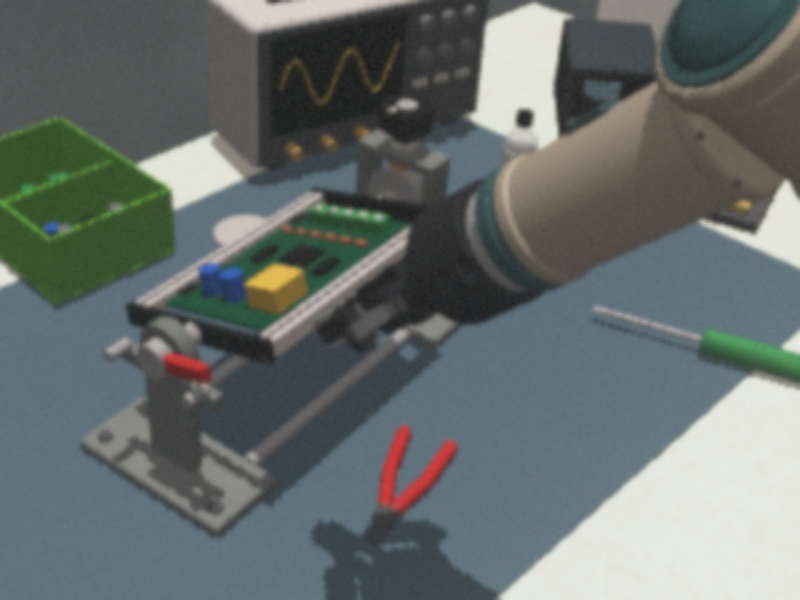

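View pics/w5.png

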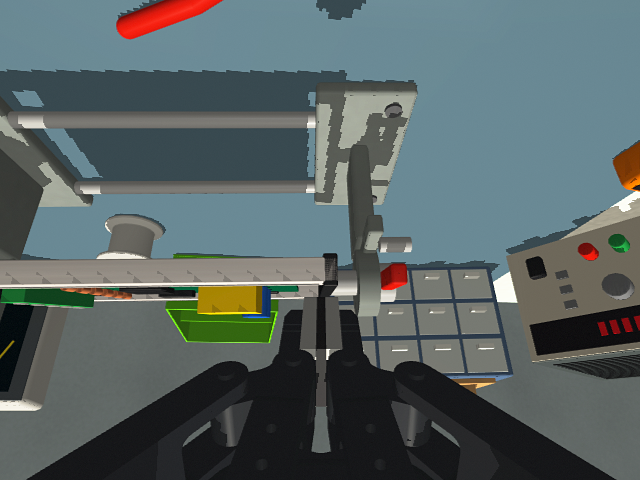

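```bash
cat >> h.py <<'E'
def fk(q,k):
    L1,L2,L3,h,off=k
    Rz=lambda a:R.from_euler('z',a).as_matrix(); Ry=lambda a:R.from_euler('y',a).as_matrix()
    T=Rz(q[0]); p=np.array([0,0,h])+T@np.array([0,off,0])
    T=T@Ry(q[1]); p=p+T@[0,0,L1]; T=T@Ry(q[2]); p=p+T@[0,0,L2]
    T=T@Rz(q[3])@Ry(q[4]); p=p+T@[0,0,L3]
    return p,T[:,2]
E
cat > fit.py <<'E'
from h import *
from scipy.optimize import least_squares
D=[([-1.25102,.276624,1.506104,0,1.36072],[.24525,-.51985,.40383]),
([-.55953,.206124,1.529061,0,1.405192],[.489936,-.224999,.433572]),
([-.336258,.274284,1.4234,0,1.444756],[.570852,-.126037,.438658]),
([.08467,-.155193,1.88635,0,1.40888],[.302039,.095319,.44097]),
([.043834,-.369277,2.153859,.115068,.569709],[.303089,.094607,.441481]),
([.033405,-.160279,2.45519,.912763,.122766],[.304415,.098137,.297851])]
f=lambda k:np.concatenate([fk(q,k)[0]-p for q,p in D])
r=least_squares(f,[.4,.4,.1,.2,.07]); K=r.x
if __name__=='__main__':
    print(K,abs(r.fun).max())
    lo=[-2.89,-.75,.22,-1.18,.11];hi=[2.89,2.08,2.7,4.32,2.71]
    A=(.552,.025)
    for al in (45,50,55,60,65,70,75):
        o=[]
        for xs in (-.115,-.1,-.077):
            p,Q=pose(A,.132,xs,.1,.108,np.radians(al),1)
            s=least_squares(lambda q:np.r_[(fk(q,K)[0]-p)*10,fk(q,K)[1]-Q[:,0]],[.05,-.3,2.2,.1,.6],bounds=(lo,hi))
            o.append((round(s.cost,5),s.x.round(2)))
        print(al,o)
E
python3 fit.py
```

```text
[0.62672578 0.40951764 0.17096014 0.06146437 0.06992928] 0.017875484584200074
45 [(np.float64(0.0), array([ 0.04, -0.08,  2.61,  2.77,  0.18])), (np.float64(0.0), array([ 0.05, -0.05,  2.58,  2.8 ,  0.19])), (np.float64(0.0), array([ 0.05, -0.01,  2.55,  2.84,  0.19]))]
50 [(np.float64(0.00065), array([ 0.02, -0.09,  2.53,  1.58,  0.11])), (np.float64(0.00077), array([ 0.02, -0.06,  2.51,  1.68,  0.11])), (np.float64(0.00093), array([ 0.03, -0.02,  2.48,  1.79,  0.11]))]
55 [(np.float64(0.0), array([ 0.06, -0.08,  2.46,  0.28,  0.16])), (np.float64(0.0), array([ 0.06, -0.05,  2.44,  0.27,  0.15])), (np.float64(0.0), array([ 0.07, -0.01,  2.4 ,  0.25,  0.15]))]
60 [(np.float64(0.0), array([ 0.06, -0.06,  2.39,  0.12,  0.29])), (np.float64(0.0), array([ 0.07, -0.04,  2.37,  0.11,  0.29])), (np.float64(0.0), array([0.07, 0.  , 2.33, 0.1 , 0.29]))]
65 [(np.float64(0.0), array([ 0.07, -0.04,  2.32,  0.06,  0.42])), (np.float64(0.0), array([ 0.07, -0.01,  2.3 ,  0.06,  0.42])), (np.float64(0.0), array([0.08, 0.02, 2.26, 0.06, 0.42]))]
70 [(np.float64(0.0), array([ 0.08, -0.01,  2.26,  0.04,  0.54])), (np.float64(0.0), array([0.08, 0.02, 2.23, 0.04, 0.54])), (np.float64(0.0), array([0.08, 0.05, 2.19, 0.03, 0.55]))]
75 [(np.float64(0.0), array([0.08, 0.03, 2.19, 0.02, 0.66])), (np.float64(0.0), array([0.08, 0.05, 2.17, 0.02, 0.66])), (np.float64(0.0), array([0.09, 0.09, 2.13, 0.02, 0.67]))]
```

```bash
cat >> h.py <<'E'
def tip_at(phi,A=(.552,.025),yaw=.132,ys=.1,s=.012,rho=.069,w=.011,zc=.12,amin=65,pen=0.,th=.007):
    ph=np.radians(phi); a=np.radians(max(amin,min(90,phi)))
    n=np.array([-np.sin(ph),-np.cos(ph)]); e=np.array([-np.cos(ph),np.sin(ph)])
    d=np.array([np.cos(a),-np.sin(a)]); u=np.array([np.sin(a),np.cos(a)])
    if phi<np.degrees(a)-1e-6: t=.075*e+th*n+s*d-w*u
    else: t=rho*e+th*n-w*u if u@n<1e-9 else rho*e+th*n+w*u
    t=t-pen*n
    p,Q=pose(A,yaw,t[0],ys,zc+t[1],a,1)
    return p,Q,t
E
python3 - <<'E'
from h import *
from rig import manip
s=manip.get_state(); M=Rt(s)
A=(.552,.025)
p,Q=pose(A,.132,-.115,.1,.110,np.radians(65),1)
print(np.degrees(R.from_matrix(M.T@Q).as_rotvec()), Q.T@(p-s['position']))
for f in range(10,185,10): print(f,tip_at(f)[2].round(4))
E
```

```text
[ 0.36628057 19.63765663 -1.55105817] [ 0.04933255 -0.00503516  0.02904976]
10 [-0.08   -0.0094]
20 [-0.0778  0.0035]
30 [-0.0733  0.0159]
40 [-0.0669  0.0273]
50 [-0.0585  0.0374]
60 [-0.0485  0.0459]
70 [-0.0405  0.0587]
80 [-0.0297  0.0648]
90 [-0.018  0.069]
100 [-0.0059  0.0692]
110 [0.006  0.0672]
120 [0.0174 0.0633]
130 [0.028  0.0574]
140 [0.0374 0.0497]
150 [0.0453 0.0406]
160 [0.0514 0.0302]
170 [0.0557 0.0189]
180 [0.058 0.007]
```

>>> {"method": "arm_command", "body": {
  "targets": [
    {"dp": [0, 0, 0], "turn": [0, 6.6, -0.5], "grip": -1},
    {"dp": [0, 0, 0], "turn": [0, 6.6, -0.5], "grip": -1},
    {"dp": [0, 0, 0], "turn": [0, 6.6, -0.5], "grip": -1},
    {"dp": [0.012, -0.001, 0.007], "turn": [0, 0, 0], "grip": -1},
    {"dp": [0.012, -0.001, 0.007], "turn": [0, 0, 0], "grip": -1},
    {"dp": [0.012, -0.001, 0.007], "turn": [0, 0, 0], "grip": -1},
    {"dp": [0.012, -0.001, 0.007], "turn": [0, 0, 0], "grip": -1},
    {"dp": [0, 0, 0], "turn": [0, 0, 0], "grip": -1}
  ]
}}

```text
clock: 8.95
position: [0.3568, 0.1108, 0.2757]
ee_rot: [0.879, -0.026, 0.469, 0.083]
contact_force: [-0.1, 0.1, 0.2]
width: 0.0002
```

```bash
python3 - <<'E'
from h import *
from rig import manip
s=manip.get_state(); M=Rt(s)
print(s['position'],s['qpos'],s['contact_force'],s['width'])
A=(.552,.025)
p,Q=pose(A,.132,-.115,.1,.110,np.radians(65),1)
print(np.degrees(R.from_matrix(M.T@Q).as_rotvec()), M.T@(p-s['position']))
sd=cv2.cvtColor(manip.get_image('side'),cv2.COLOR_RGB2BGR)
w=cv2.cvtColor(manip.get_image('wrist'),cv2.COLOR_RGB2BGR)
cv2.imwrite('pics/s6.png',cv2.resize(sd[140:380,200:520],None,fx=2.5,fy=2.5)); cv2.imwrite('pics/w6.png',w)
E
```

```text
[0.3567989 0.1108428 0.2757174] [ 0.0710678  -0.01198947  2.33733563  0.3541829   0.24113341 -1.98026528] [-0.09146448  0.08780452  0.19820423] 0.000182125334689471
[ 1.02177587  8.98830451 -2.73582105] [ 0.00356854 -0.01083573 -0.01004063]
```

View pics/w6.png

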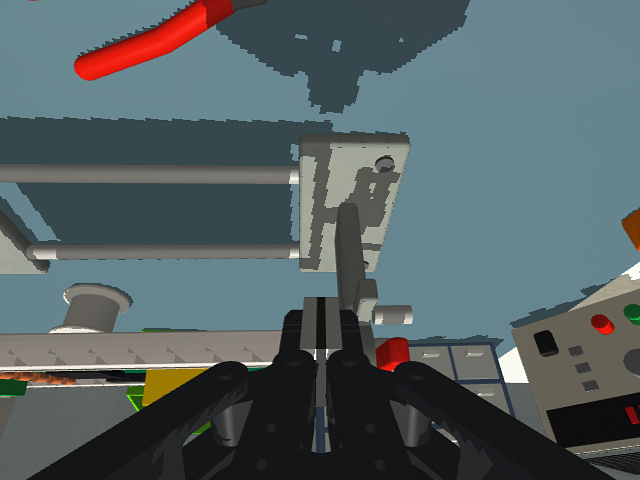

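View pics/s6.png

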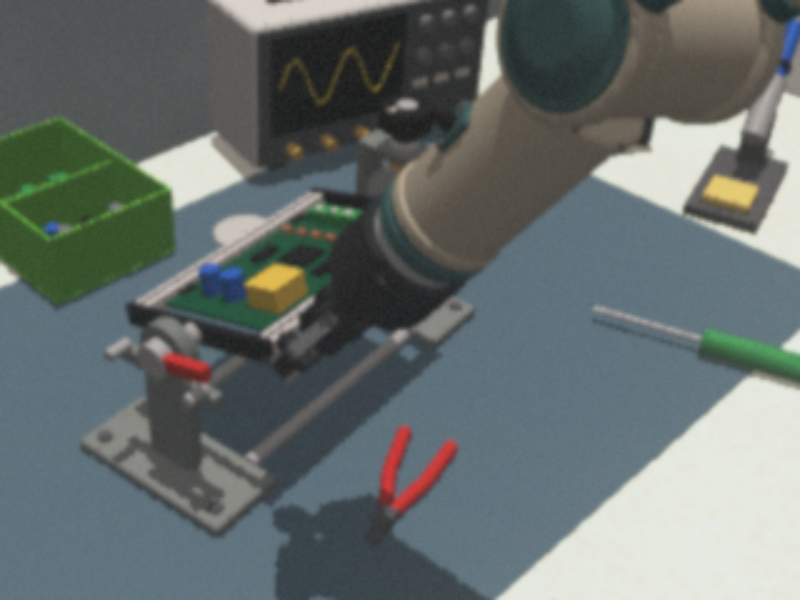

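>>> {"method": "arm_command", "body": {
  "targets": [
    {"dp": [0, -0.004, -0.004], "turn": [0.3, 3, -1], "grip": -1},
    {"dp": [0, -0.003, -0.004], "turn": [0.3, 3, -1], "grip": -1},
    {"dp": [0, -0.003, -0.003], "turn": [0.3, 3, -0.7], "grip": -1},
    {"dp": [0, 0, 0], "turn": [0, 0, 0], "grip": -1},
    {"dp": [0, 0, 0], "turn": [0, 0, 0], "grip": -1}
  ]
}}

```text
clock: 9.55
position: [0.3471, 0.0997, 0.2696]
ee_rot: [0.841, -0.036, 0.536, 0.057]
contact_force: [-0.0, -0.9, -0.4]
width: -0.0001
```

```bash
python3 - <<'E'
from h import *
from rig import manip
s=manip.get_state(); M=Rt(s)
print(s['position'],s['qpos'],s['contact_force'],s['width'])
p,Q=pose((.552,.025),.132,-.115,.1,.110,np.radians(65),1)
print(np.degrees(R.from_matrix(M.T@Q).as_rotvec()), M.T@(p-s['position']))
E
```

```text
[0.34707509 0.09970773 0.26963959] [ 0.07173839 -0.00532363  2.29823733  0.06736999  0.4139054  -1.68893702] [-0.03378664 -0.866198   -0.39693146] -5.608342790832882e-05
[ 0.1040744   0.00358135 -0.09294834] [ 0.00477612 -0.00104354  0.00350362]
```

>>> {"method": "arm_command", "body": {
  "targets": [
    {"dp": [0.0057, -0.0004, 0.01], "turn": [0, 0, 0], "grip": -1},
    {"dp": [0.0057, -0.0004, 0.01], "turn": [0, 0, 0], "grip": -1},
    {"dp": [0.0057, 0, 0.01], "turn": [0, 0, 0], "grip": -1},
    {"dp": [0, 0, 0], "turn": [0, 0, 0], "grip": -1}
  ]
}}

```text
clock: 9.95
position: [0.384, 0.1037, 0.2664]
ee_rot: [0.841, -0.036, 0.536, 0.057]
contact_force: [-0.6, 0.2, 0.5]
width: 0.0002
```

```bash
cat > look.py <<'E'
import sys
from h import *
from rig import manip
tag=sys.argv[1]; phi=float(sys.argv[2])
s=manip.get_state(); M=Rt(s)
print(s['clock'],s['position'],s['qpos'].round(3),s['contact_force'].round(2))
p,Q,t=tip_at(phi)
print('to phi',phi,np.degrees(R.from_matrix(M.T@Q).as_rotvec()).round(2), (M.T@(p-s['position'])).round(4))
if len(sys.argv)>3:
    sd=cv2.cvtColor(manip.get_image('side'),cv2.COLOR_RGB2BGR)[140:380,200:520]
    w=cv2.cvtColor(manip.get_image('wrist'),cv2.COLOR_RGB2BGR)
    a=cv2.resize(sd,None,fx=1.25,fy=1.25); b=cv2.resize(w,(400,300))
    cv2.imwrite(f'pics/{tag}.png',cv2.resize(np.hstack([a,b]),None,fx=1,fy=1))
E
python3 look.py l1 20 v
```

```text
9.95 [0.3839823  0.10372685 0.26644348] [ 0.076  0.058  2.242  0.064  0.406 -1.682] [-0.55  0.16  0.48]
to phi 20.0 [ 0.09 -0.01 -0.09] [-0.0104 -0.0002  0.0107]
```

View pics/l1.png

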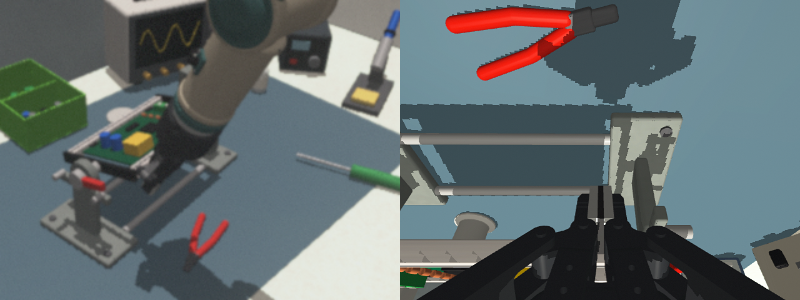

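>>> {"method": "arm_command", "body": {
  "targets": [
    {"dp": [-0.005, 0, 0.0055], "turn": [0, 0, 0], "grip": -1},
    {"dp": [-0.005, 0, 0.0055], "turn": [0, 0, 0], "grip": -1},
    {"dp": [-0.0047, 0, 0.0047], "turn": [0, 0, 0], "grip": -1},
    {"dp": [-0.0047, 0, 0.0047], "turn": [0, 0, 0], "grip": -1},
    {"dp": [-0.0038, 0, 0.0053], "turn": [0, 0, 0], "grip": -1},
    {"dp": [-0.0038, 0, 0.0053], "turn": [0, 0, 0], "grip": -1},
    {"dp": [0, 0, 0], "turn": [0, 0, 0], "grip": -1}
  ]
}}

```text
clock: 10.75
position: [0.3977, 0.1058, 0.3045]
ee_rot: [0.841, -0.036, 0.537, 0.057]
contact_force: [-4.3, -0.8, 1.3]
width: 0.0002
```

```bash
python3 look.py l2 40 v
```

```text
10.75 [0.39766247 0.1057561  0.30449647] [ 0.079  0.019  2.155  0.047  0.535 -1.661] [-4.33 -0.82  1.29]
to phi 40.0 [ 0.1  -0.14 -0.11] [ 0.0014 -0.0004  0.002 ]
```

View pics/l2.png

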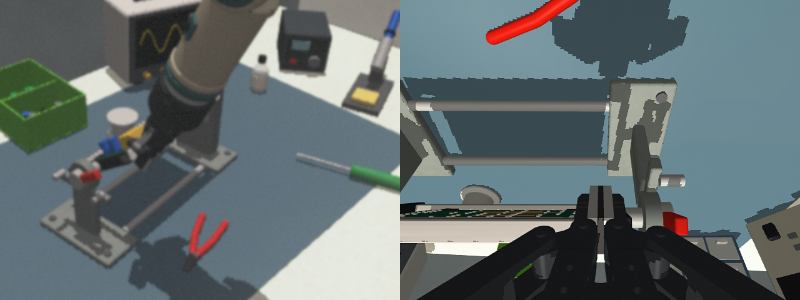

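```bash
cat > plan.py <<'E'
import sys
from h import *
from rig import manip
fs=[float(x) for x in sys.argv[1].split(',')]
pen=float(sys.argv[2]) if len(sys.argv)>2 else 0
s=manip.get_state(); M=Rt(s); P=s['position']
for f in fs:
    p,Q,t=tip_at(f,pen=pen)
    print(f,(M.T@(p-P)).round(4),np.degrees(R.from_matrix(M.T@Q).as_rotvec()).round(1)); P,M=p,Q
E
python3 plan.py 45,50,55,60,65,70,75,80,85,90
```

```text
45.0 [-0.0021 -0.0004  0.0079] [ 0.1 -0.1 -0.1]
50.0 [-0.0025  0.      0.0061] [0. 0. 0.]
55.0 [-0.002  -0.      0.0063] [0. 0. 0.]
60.0 [-0.0015 -0.      0.0064] [0. 0. 0.]
65.0 [-0.0069 -0.      0.0065] [0. 0. 0.]
70.0 [-0.0006  0.      0.0212] [0. 5. 0.]
75.0 [-0.0006 -0.      0.0212] [-0.  5. -0.]
80.0 [-0.0006  0.      0.0212] [ 0.  5. -0.]
85.0 [-0.0006  0.      0.0212] [-0.  5. -0.]
90.0 [-0.0006 -0.      0.0212] [-0.  5. -0.]
```

>>> {"method": "arm_command", "body": {
  "targets": [
    {"dp": [-0.002, 0, 0.008], "turn": [0, 0, 0], "grip": -1},
    {"dp": [-0.0025, 0, 0.006], "turn": [0, 0, 0], "grip": -1},
    {"dp": [-0.002, 0, 0.0063], "turn": [0, 0, 0], "grip": -1},
    {"dp": [-0.0015, 0, 0.0064], "turn": [0, 0, 0], "grip": -1},
    {"dp": [-0.007, 0, 0.0065], "turn": [0, 0, 0], "grip": -1},
    {"dp": [-0.0003, 0, 0.0106], "turn": [0, 2.5, 0], "grip": -1},
    {"dp": [-0.0003, 0, 0.0106], "turn": [0, 2.5, 0], "grip": -1},
    {"dp": [0, 0, 0], "turn": [0, 0, 0], "grip": -1}
  ]
}}

```text
clock: 11.65
position: [0.4434, 0.1117, 0.3422]
ee_rot: [0.818, -0.038, 0.571, 0.055]
contact_force: [-0.2, 0.4, -0.1]
width: 0.0003
```

```bash
python3 look.py l3 70 v;  python3 plan.py 75,80,85,90,95,100,105,110,115,120
```

```text
11.65 [0.44338542 0.11168821 0.34218994] [ 0.087  0.059  1.98   0.025  0.751 -1.633] [-0.21  0.44 -0.07]
to phi 70.0 [ 0.1   0.19 -0.08] [-0.0003 -0.0002 -0.0035]
75.0 [-0.0015 -0.0003  0.0198] [ 0.1  5.  -0.1]
80.0 [-0.0006  0.      0.0212] [ 0.  5. -0.]
85.0 [-0.0006  0.      0.0212] [-0.  5. -0.]
90.0 [-0.0006 -0.      0.0212] [-0.  5. -0.]
95.0 [-0.0003 -0.      0.006 ] [0. 0. 0.]
100.0 [ 0.0002 -0.      0.006 ] [0. 0. 0.]
105.0 [0.0007 0.     0.006 ] [0. 0. 0.]
110.0 [0.0012 0.     0.0059] [0. 0. 0.]
115.0 [ 0.0017 -0.      0.0058] [0. 0. 0.]
120.0 [ 0.0022 -0.      0.0056] [0. 0. 0.]
```

View pics/l3.png

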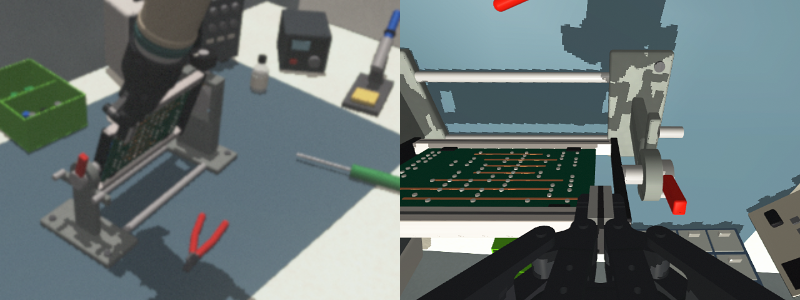

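>>> {"method": "arm_command", "body": {
  "targets": [
    {"dp": [0, 0, -0.004], "turn": [0, 0, 0], "grip": -1},
    {"dp": [-0.003, 0.008, 0], "turn": [0, 0, 0], "grip": -1},
    {"dp": [-0.001, 0, 0.012], "turn": [0, 2.5, 0], "grip": -1},
    {"dp": [-0.0003, 0, 0.0125], "turn": [0, 2.5, 0], "grip": -1},
    {"dp": [-0.0003, 0, 0.0106], "turn": [0, 2.5, 0], "grip": -1},
    {"dp": [-0.0003, 0, 0.0106], "turn": [0, 2.5, 0], "grip": -1},
    {"dp": [-0.0003, 0, 0.0106], "turn": [0, 2.5, 0], "grip": -1},
    {"dp": [-0.0003, 0, 0.0106], "turn": [0, 2.5, 0], "grip": -1}
  ]
}}

```text
clock: 12.55
position: [0.4977, 0.1279, 0.3604]
ee_rot: [0.734, -0.045, 0.676, 0.05]
contact_force: [-2.7, 0.7, 1.5]
width: -0.0002
```

>>> {"method": "arm_command", "body": {
  "targets": [
    {"dp": [-0.0003, 0, 0.0106], "turn": [0, 2.5, 0], "grip": -1},
    {"dp": [-0.0003, 0, 0.0106], "turn": [0, 2.5, 0], "grip": -1},
    {"dp": [0, 0, 0.006], "turn": [0, 0, 0], "grip": -1},
    {"dp": [0, 0, 0.006], "turn": [0, 0, 0], "grip": -1},
    {"dp": [0, 0, 0], "turn": [0, 0, 0], "grip": -1}
  ]
}}

```text
clock: 13.05
position: [0.5316, 0.132, 0.362]
ee_rot: [0.705, -0.047, 0.706, 0.048]
contact_force: [0.4, -0.9, -0.7]
width: 0.0002
```

```bash
sed -i 's/ys=.1,s=/ys=.108,s=/' h.py; python3 look.py l4 100 v;  python3 plan.py 105,110,115,120,125,130,135,140,145,150,155,160,165,170,175,180
```

```text
13.05 [0.53156483 0.13201904 0.36202124] [ 1.160e-01  2.630e-01  1.633e+00  1.000e-03  1.246e+00 -1.589e+00] [ 0.41 -0.92 -0.7 ]
to phi 100.0 [ 0.13 -0.03 -0.05] [-0.0001 -0.0008  0.0003]
105.0 [ 0.0006 -0.0006  0.0068] [ 0.1 -0.1 -0. ]
110.0 [ 0.0012 -0.      0.0059] [0. 0. 0.]
115.0 [0.0017 0.     0.0058] [0. 0. 0.]
120.0 [ 0.0022 -0.      0.0056] [0. 0. 0.]
125.0 [ 0.0027 -0.      0.0054] [0. 0. 0.]
130.0 [ 0.0032 -0.      0.0051] [0. 0. 0.]
135.0 [ 0.0036 -0.      0.0049] [0. 0. 0.]
140.0 [0.004  0.     0.0045] [0. 0. 0.]
145.0 [ 0.0044 -0.      0.0041] [0. 0. 0.]
150.0 [0.0047 0.     0.0037] [0. 0. 0.]
155.0 [ 0.0051 -0.      0.0033] [0. 0. 0.]
160.0 [ 0.0053 -0.      0.0029] [0. 0. 0.]
165.0 [0.0056 0.     0.0024] [0. 0. 0.]
170.0 [ 0.0057 -0.      0.0019] [0. 0. 0.]
175.0 [ 0.0059 -0.      0.0014] [0. 0. 0.]
180.0 [0.006  0.     0.0009] [0. 0. 0.]
```

View pics/l4.png

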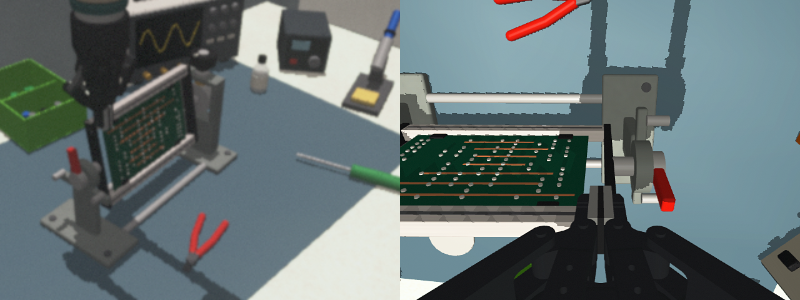

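>>> {"method": "arm_command", "body": {
  "targets": [
    {"dp": [0.0006, -0.0008, 0.0068], "turn": [0, 0, 0], "grip": -1},
    {"dp": [0.0012, 0, 0.006], "turn": [0, 0, 0], "grip": -1},
    {"dp": [0.0017, 0, 0.0058], "turn": [0, 0, 0], "grip": -1},
    {"dp": [0.0022, 0, 0.0056], "turn": [0, 0, 0], "grip": -1},
    {"dp": [0.0027, 0, 0.0054], "turn": [0, 0, 0], "grip": -1},
    {"dp": [0.0032, 0, 0.0051], "turn": [0, 0, 0], "grip": -1},
    {"dp": [0.0036, 0, 0.0049], "turn": [0, 0, 0], "grip": -1},
    {"dp": [0, 0, 0], "turn": [0, 0, 0], "grip": -1}
  ]
}}

```text
clock: 13.95
position: [0.5714, 0.1361, 0.346]
ee_rot: [0.705, -0.047, 0.706, 0.047]
contact_force: [0.1, 0.2, 0.0]
width: 0.0001
```

```bash
python3 look.py l5 135 v
```

```text
13.95 [0.57141295 0.13606637 0.34599559] [ 0.115  0.333  1.572  0.     1.24  -1.59 ] [0.13 0.23 0.  ]
to phi 135.0 [ 0.13 -0.12 -0.01] [-0.0007  0.0005 -0.001 ]
```

View pics/l5.png

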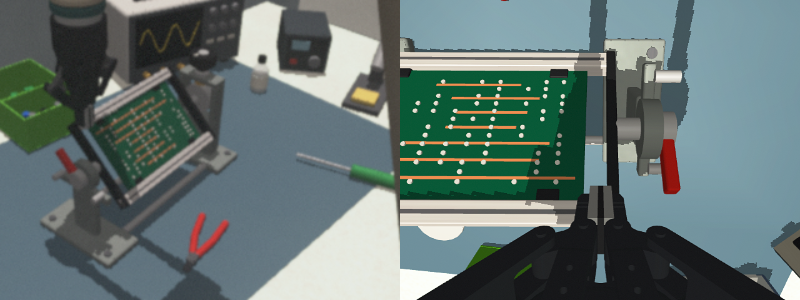

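>>> {"method": "arm_command", "body": {
  "targets": [
    {"dp": [0.004, 0, 0.0045], "turn": [0, 0, 0], "grip": -1},
    {"dp": [0.0044, 0, 0.0041], "turn": [0, 0, 0], "grip": -1},
    {"dp": [0.0047, 0, 0.0037], "turn": [0, 0, 0], "grip": -1},
    {"dp": [0.005, 0, 0.0033], "turn": [0, 0, 0], "grip": -1},
    {"dp": [0.0053, 0, 0.0029], "turn": [0, 0, 0], "grip": -1},
    {"dp": [0.0056, 0, 0.0024], "turn": [0, 0, 0], "grip": -1},
    {"dp": [0.0057, 0, 0.002], "turn": [0, 0, 0], "grip": -1},
    {"dp": [0.003, 0, 0.001], "turn": [0, 0, 0], "grip": -1}
  ]
}}

```text
clock: 14.85
position: [0.5946, 0.1395, 0.3084]
ee_rot: [0.705, -0.047, 0.706, 0.048]
contact_force: [1.3, -1.5, 1.9]
width: -0.0003
```

```bash
python3 look.py l6 180 v
```

```text
14.85 [0.59456874 0.13950411 0.30839955] [ 1.160e-01  3.950e-01  1.573e+00  1.000e-03  1.176e+00 -1.589e+00] [ 1.28 -1.49  1.87]
to phi 180.0 [ 0.12 -0.11 -0.06] [0.0084 0.0001 0.0007]
```

View pics/l6.png

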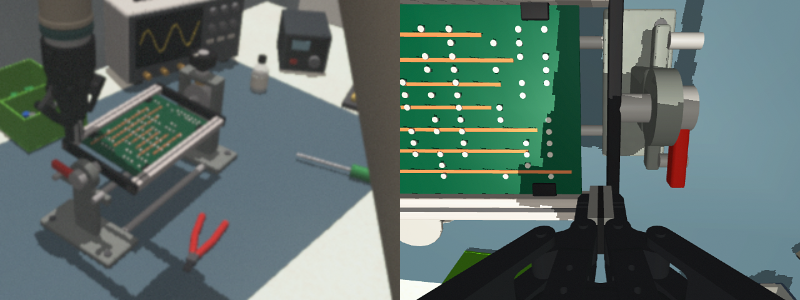

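>>> {"method": "arm_command", "body": {
  "targets": [
    {"dp": [0.003, 0, 0.0005], "turn": [0, 0, 0], "grip": -1},
    {"dp": [0.003, 0, 0.0002], "turn": [0, 0, 0], "grip": -1},
    {"dp": [0.003, 0, 0], "turn": [0, 0, 0], "grip": -1},
    {"dp": [0, 0, 0], "turn": [0, 0, 0], "grip": -1}
  ]
}}

```text
clock: 15.35
position: [0.5946, 0.1398, 0.3022]
ee_rot: [0.705, -0.047, 0.706, 0.048]
contact_force: [-2.7, 0.1, 11.4]
width: 0.0001
```

>>> {"method": "arm_command", "body": {
  "targets": [
    {"dp": [0.0015, 0, 0], "turn": [0, 0, 0], "grip": -1},
    {"dp": [0.0015, 0, 0], "turn": [0, 0, 0], "grip": -1},
    {"dp": [0, 0, 0], "turn": [0, 0, 0], "grip": -1}
  ]
}}

```text
clock: 15.65
position: [0.5944, 0.1398, 0.3019]
ee_rot: [0.706, -0.047, 0.705, 0.048]
contact_force: [-6.9, -0.9, 24.7]
width: -0.0002
```

```bash
python3 look.py l7 180 v
```

```text
15.65 [0.59437112 0.13980608 0.30190809] [ 1.170e-01  3.990e-01  1.584e+00  1.000e-03  1.158e+00 -1.589e+00] [-6.91 -0.92 24.68]
to phi 180.0 [ 0.14  0.05 -0.07] [ 0.0019 -0.0002  0.0009]
```

View pics/l7.png

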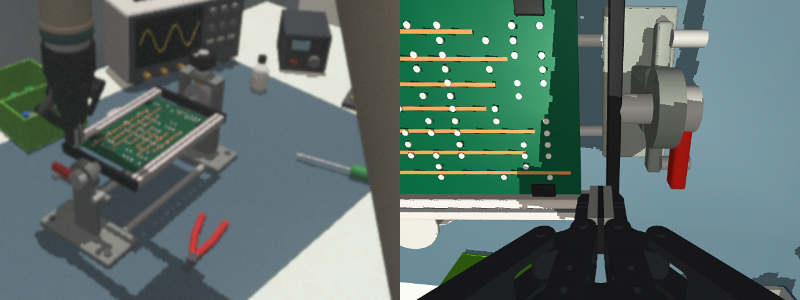

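>>> {"method": "arm_command", "body": {
  "targets": [
    {"dp": [-0.02, 0, 0], "turn": [0, 0, 0], "grip": -1},
    {"dp": [-0.04, 0, 0], "turn": [0, 0, 0], "grip": -1},
    {"dp": [-0.04, 0, 0], "turn": [0, 0, 0], "grip": -1},
    {"dp": [-0.04, 0, 0], "turn": [0, 0, 0], "grip": -1}
  ]
}}

```text
clock: 16.15
position: [0.5946, 0.1396, 0.4379]
ee_rot: [0.704, -0.047, 0.707, 0.048]
contact_force: [0.1, -0.2, -0.0]
width: 0.0002
```

```bash
python3 - <<'E'
from h import *
from rig import manip
s=manip.get_state(); M=Rt(s); print(s['position'])
print(M.T@(np.array([.572,-.1233,.44])-s['position']))
E
```

```text
[0.59464405 0.13957669 0.43793823]
[-0.00217259 -0.25747121 -0.05766291]
```

>>> {"method": "arm_command", "body": {
  "targets": [
    {"dp": [0, -0.0368, -0.0082], "turn": [0, 0, 0], "grip": 1},
    {"dp": [0, -0.0368, -0.0082], "turn": [0, 0, 0], "grip": 1},
    {"dp": [0, -0.0368, -0.0082], "turn": [0, 0, 0], "grip": 1},
    {"dp": [0, -0.0368, -0.0082], "turn": [0, 0, 0], "grip": 1},
    {"dp": [0, -0.0368, -0.0082], "turn": [0, 0, 0], "grip": 1},
    {"dp": [0, -0.0368, -0.0082], "turn": [0, 0, 0], "grip": 1},
    {"dp": [0, -0.0368, -0.0082], "turn": [0, 0, 0], "grip": 1},
    {"dp": [0, 0, 0], "turn": [0, 0, 0], "grip": 1}
  ]
}}

```text
clock: 16.95
position: [0.5722, -0.1274, 0.4361]
ee_rot: [0.704, -0.046, 0.707, 0.045]
contact_force: [-0.7, -0.5, -0.5]
width: 0.0853
```

```bash
python3 - <<'E'
from h import *
from rig import manip
s=manip.get_state(); M=Rt(s); print(s['position'],s['qpos'])
print(M.T@(np.array([.572,-.1233,.349])-s['position']))
c=manip.calibration('wrist')
im=cv2.cvtColor(manip.get_image('wrist'),cv2.COLOR_RGB2BGR)
print(proj(c,[.572,-.1233,.2085]))
cv2.imwrite('pics/w8.png',im)
sc=cv2.cvtColor(manip.get_image('scene'),cv2.COLOR_RGB2BGR)
cv2.imwrite('pics/sc8.png',cv2.resize(sc[150:350,230:420],None,fx=3,fy=3))
E
```

```text
[ 0.57221882 -0.12743512  0.43614275] [-0.33692141  0.27863532  1.42336473 -0.00266133  1.44272779 -2.0367192 ]
[0.08713684 0.00421146 0.00066378]
[328.12231629 265.85375268]
```

View pics/w8.png

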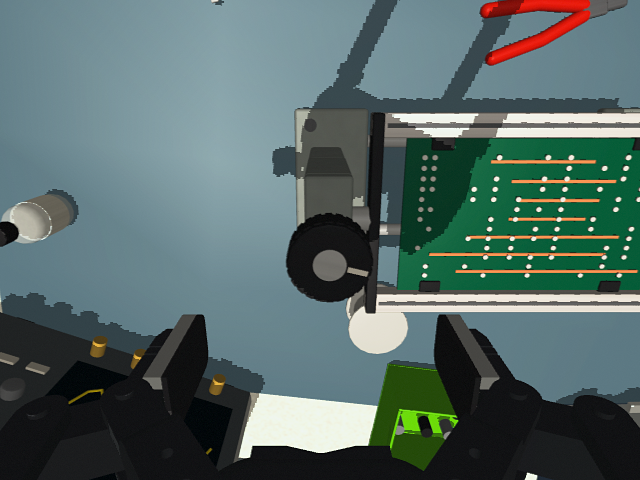

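View pics/sc8.png

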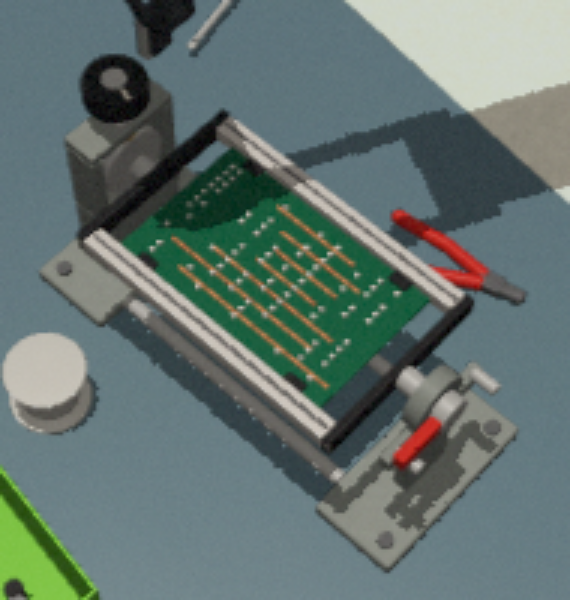

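>>> {"method": "arm_command", "body": {
  "targets": [
    {"dp": [0.03, 0.0042, 0.0007], "turn": [0, 0, 0], "grip": 1},
    {"dp": [0.03, 0, 0], "turn": [0, 0, 0], "grip": 1},
    {"dp": [0.028, 0, 0], "turn": [0, 0, 0], "grip": 1},
    {"dp": [0, 0, 0], "turn": [0, 0, 0], "grip": 0},
    {"dp": [0, 0, 0], "turn": [0, 0, 0], "grip": -1},
    {"dp": [0, 0, 0], "turn": [0, 0, 0], "grip": -1},
    {"dp": [0, 0, 0], "turn": [0, 0, 0], "grip": -1},
    {"dp": [0, 0, 0], "turn": [0, 0, 0], "grip": -1}
  ],
  "grip_force": 110
}}

```text
clock: 17.85
position: [0.5737, -0.1216, 0.3519]
ee_rot: [0.706, -0.051, 0.705, 0.045]
contact_force: [-0.6, -8.4, -0.7]
width: 0.0434
```

>>> {"method": "arm_command", "body": {
  "targets": [
    {"dp": [0, 0, 0], "turn": [4, 0, 0], "grip": -1},
    {"dp": [0.0001, 0, 0], "turn": [8, 0, 0], "grip": -1},
    {"dp": [0.0001, 0, 0], "turn": [8, 0, 0], "grip": -1},
    {"dp": [0.0001, 0, 0], "turn": [8, 0, 0], "grip": -1},
    {"dp": [0.0001, 0, 0], "turn": [8, 0, 0], "grip": -1},
    {"dp": [0.0001, 0, 0], "turn": [8, 0, 0], "grip": -1},
    {"dp": [0.0001, 0, 0], "turn": [8, 0, 0], "grip": -1},
    {"dp": [0.0001, 0, 0], "turn": [8, 0, 0], "grip": -1}
  ]
}}

```text
clock: 18.65
position: [0.5731, -0.1231, 0.3513]
ee_rot: [0.636, 0.309, 0.632, -0.317]
contact_force: [-2.0, -13.4, 0.1]
width: 0.0435
```

```bash
python3 - <<'E'
from h import *
from rig import manip
s=manip.get_state(); print(s['qpos'],s['moment'],s['contact_force'],s['position'],s['width'])
im=cv2.cvtColor(manip.get_image('wrist'),cv2.COLOR_RGB2BGR)
cv2.imwrite('pics/w9.png',im[200:480,150:490])
E
```

```text
[-0.32657605  0.32537178  1.56884013 -0.01193975  1.24231716 -0.97607436] [-2.11574992  0.60940753  0.02530285] [ -2.00790661 -13.44476709   0.06878285] [ 0.57312733 -0.12312776  0.35127846] 0.043516669320471095
```

View pics/w9.png

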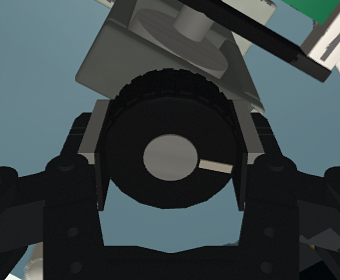

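>>> {"method": "arm_command", "body": {
  "targets": [
    {"dp": [0.0001, 0, 0], "turn": [8, 0, 0], "grip": -1},
    {"dp": [0.0001, 0, 0], "turn": [8, 0, 0], "grip": -1},
    {"dp": [0.0001, 0, 0], "turn": [8, 0, 0], "grip": -1},
    {"dp": [0.0001, 0, 0], "turn": [8, 0, 0], "grip": -1},
    {"dp": [0.0001, 0, 0], "turn": [8, 0, 0], "grip": -1},
    {"dp": [0.0001, 0, 0], "turn": [8, 0, 0], "grip": -1},
    {"dp": [0.0001, 0, 0], "turn": [8, 0, 0], "grip": -1},
    {"dp": [0.0001, 0, 0], "turn": [8, 0, 0], "grip": -1}
  ]
}}

```text
clock: 19.5
position: [0.5715, -0.1233, 0.3507]
ee_rot: [-0.375, -0.598, -0.369, 0.605]
contact_force: [-7.5, -15.5, 6.6]
width: 0.0433
```

```bash
cat > kn.py <<'E'
import sys
from h import *
from rig import manip
s=manip.get_state(); print(s['qpos'],s['moment'],s['contact_force'],s['position'],s['width'])
im=cv2.cvtColor(manip.get_image('wrist'),cv2.COLOR_RGB2BGR)
cv2.imwrite(f'pics/{sys.argv[1]}.png',im[200:480,150:490])
E
python3 kn.py w10
```

```text
[-0.32713887  0.32495623  1.57099143 -0.01396291  1.24557767  0.14020204] [-1.84355914  1.63650375  0.33674175] [ -7.47608026 -15.48269293   6.56870224] [ 0.57148731 -0.12330671  0.35070469] 0.04326364388386768
```

>>> {"method": "arm_command", "body": {
  "targets": [
    {"dp": [0.0001, 0, 0], "turn": [8, 0, 0], "grip": -1},
    {"dp": [0.0001, 0, 0], "turn": [8, 0, 0], "grip": -1},
    {"dp": [0.0001, 0, 0], "turn": [8, 0, 0], "grip": -1},
    {"dp": [0.0001, 0, 0], "turn": [8, 0, 0], "grip": -1}
  ]
}}

```text
clock: 19.95
position: [0.5708, -0.1227, 0.3505]
ee_rot: [-0.195, -0.677, -0.189, 0.684]
contact_force: [-10.9, -13.9, 8.4]
width: 0.0434
```

```bash
python3 kn.py w11
```

```text
[-0.32686602  0.32460556  1.57212049 -0.01273437  1.24711871  0.69807717] [-1.20211157  1.81239323  0.60334608] [-10.86329227 -13.90648526   8.41141456] [ 0.57083166 -0.12268347  0.35047729] 0.043365262504825246
```

View pics/w11.png

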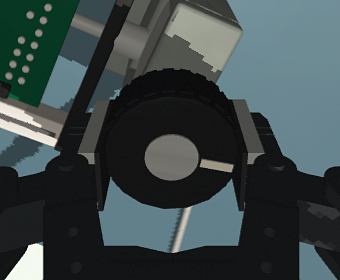

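>>> {"method": "arm_command", "body": {
  "targets": [
    {"dp": [0, 0, 0], "turn": [8, 0, 0], "grip": -1},
    {"dp": [0, 0, 0], "turn": [8, 0, 0], "grip": -1},
    {"dp": [0, 0, 0], "turn": [6, 0, 0], "grip": -1}
  ]
}}

```text
clock: 20.3
position: [0.5706, -0.1221, 0.3504]
ee_rot: [-0.062, -0.702, -0.056, 0.707]
contact_force: [-10.4, -12.6, 7.2]
width: 0.0438
```

```bash
python3 kn.py w12
```

```text
[-0.32658775  0.32442093  1.57267109 -0.01120951  1.24769376  1.08074689] [-0.82531879  1.65270646  0.76191549] [-10.43163207 -12.61004502   7.22266099] [ 0.57061199 -0.1221474   0.35037282] 0.04381446039201824
```

>>> {"method": "arm_command", "body": {
  "targets": [
    {"dp": [0, 0, 0], "turn": [6, 0, 0], "grip": -1},
    {"dp": [0, 0, 0], "turn": [6, 0, 0], "grip": -1},
    {"dp": [0, 0, 0], "turn": [6, 0, 0], "grip": -1}
  ]
}}

```text
clock: 20.65
position: [0.5706, -0.1216, 0.3502]
ee_rot: [0.049, -0.703, 0.055, 0.707]
contact_force: [-10.6, -10.1, 6.5]
width: 0.0438
```

```bash
python3 kn.py w13
```

```text
[-0.32613935  0.32441638  1.5730611  -0.00988125  1.24770831  1.39402877] [-0.58840439  1.40779083  0.85152319] [-10.58788792 -10.09457359   6.49807414] [ 0.57059785 -0.12161418  0.35022531] 0.04382798178144255
```

View pics/w13.png

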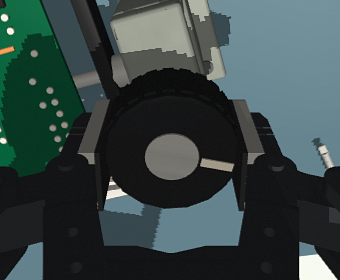

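>>> {"method": "arm_command", "body": {
  "targets": [
    {"dp": [0, 0, 0], "turn": [6, 0, 0], "grip": -1},
    {"dp": [0, 0, 0], "turn": [6, 0, 0], "grip": -1},
    {"dp": [0, 0, 0], "turn": [6, 0, 0], "grip": -1},
    {"dp": [0, 0, 0], "turn": [0, 0, 0], "grip": -1}
  ]
}}

```text
clock: 21.1
position: [0.5741, -0.1227, 0.35]
ee_rot: [-0.155, 0.692, -0.163, -0.686]
contact_force: [0.4, -13.2, -1.9]
width: 0.0433
```

```bash
python3 kn.py w14
```

```text
[-0.32545271  0.32658926  1.57027977 -0.01162623  1.23640185  1.703054  ] [-2.02394918 -0.31953625  1.54365882] [  0.38694666 -13.21673306  -1.87055084] [ 0.5740803  -0.12269453  0.35002723] 0.043315716193310726
```

View pics/w14.png

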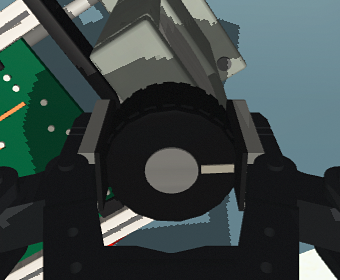

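>>> {"method": "arm_command", "body": {
  "targets": [
    {"dp": [0, 0, 0], "turn": [0, 0, 0], "grip": 1},
    {"dp": [0, 0, 0], "turn": [0, 0, 0], "grip": 1},
    {"dp": [0, 0, 0], "turn": [0, 0, 0], "grip": 1},
    {"dp": [0, 0, 0], "turn": [0, 0, 0], "grip": 1},
    {"dp": [-0.03, 0, 0], "turn": [0, 0, 0], "grip": 1},
    {"dp": [-0.04, 0, 0], "turn": [0, 0, 0], "grip": 1},
    {"dp": [-0.04, 0, 0], "turn": [0, 0, 0], "grip": 1},
    {"dp": [0, 0, 0], "turn": [0, 0, 0], "grip": 1}
  ]
}}

```text
clock: 21.95
position: [0.5738, -0.1191, 0.4637]
ee_rot: [-0.161, 0.692, -0.161, -0.685]
contact_force: [-0.3, 0.5, 1.0]
width: 0.0854
```

```bash
python3 kn.py w15; python3 - <<'E'
from h import *
from rig import manip
c=manip.calibration('scene');s=manip.calibration('side')
sc=cv2.cvtColor(manip.get_image('scene'),cv2.COLOR_RGB2BGR);sd=cv2.cvtColor(manip.get_image('side'),cv2.COLOR_RGB2BGR)
a=cv2.resize(sc[160:360,225:425],None,fx=2,fy=2);b=cv2.resize(sd[165:365,220:420],None,fx=2,fy=2)
cv2.imwrite('pics/end.png',np.hstack([a,b]))
E
```

```text
[-3.23475230e-01  2.63876628e-01  1.37746955e+00  2.16799927e-04
  1.49020114e+00  1.70605190e+00] [0.02065376 0.01047364 0.03011311] [-0.26004739  0.48000912  0.97853215] [ 0.57384647 -0.11914269  0.46367963] 0.08537289809545538
```

View pics/end.png

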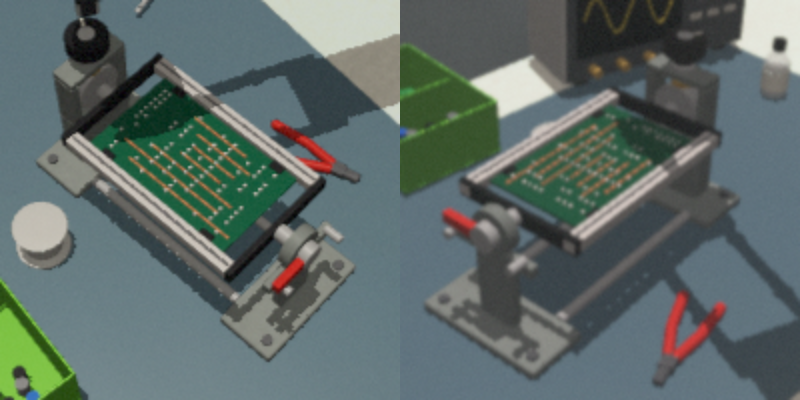

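View pics/w15.png

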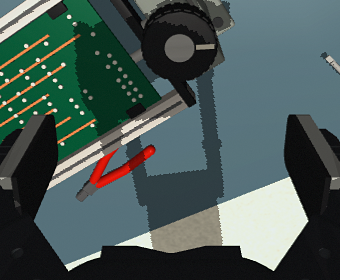

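```bash
python3 - <<'E'
from h import *
from rig import manip
c=manip.calibration('scene');s=manip.calibration('side')
def tri(p,q):
    p=np.array(p)/2+[225,160];q=np.array(q)/2+[220,165]
    o1,d1=ray(c,*p);o2,d2=ray(s,*q)
    x=np.linalg.lstsq(np.c_[d1,-d2],o2-o1,rcond=None)[0];a,b=o1+d1*x[0],o2+d2*x[1]
    print(np.round((a+b)/2,4),np.linalg.norm(a-b).round(4))
tri((164,66),(310,138));tri((316,181),(176,236));tri((77,145),(213,96));tri((230,268),(69,182))
E
```

```text
[ 0.4974 -0.0892  0.1221] 0.001
[0.4697 0.1271 0.1254] 0.0006
[ 0.6311 -0.0723  0.1194] 0.0074
[0.6031 0.1459 0.1235] 0.0009
```

```bash
python3 -c "
from rig import manip
print(manip.sign_off())"
```

```text
the job is handed in; nothing more can be done
None
```

The job is handed in, at about 22 s of the 72 s allowed. The sign-off gave no verdict.

- **Slackening:** I turned the knob 140° anticlockwise with no slip. The twist on the wrist dropped to about zero.
- **Turning the frame:** I pushed the frame over the top with closed fingertips on the solder face of the rail, near its left end. I then pressed it onto the far stop with about 25 N.
- **Tightening:** I turned the knob about 196° clockwise without slip. At that point the wrist moment was about 0.85 N m. I kept turning until it jumped to 1.54 N m and the fingers slipped on the knob, which I took as the dead stop. I then let go and backed off.

**Last checks:**
- **Frame:** the solder side is up, and the rail heights from two camera views put it level within about 1°. One of the four rail corners matched poorly between the views, by 7 mm.
- **Lock screw:** its force on the spindle cannot be measured directly. I judged it tight only from that jump in moment and the slip.
- **Board and loose things:** I saw no sign of the fingers touching the board. The reel and cutters looked unmoved in the last pictures. I made no final check of the multimeter and screwdriver, and did not measure any of the loose things.

**Failed on the way:** my first approach to the rail, tilted 45°, ran into the wrist joint's range, so I used a 65° tilt instead.

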